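Set the phone in the telescopic stand and hold it raised

ROBOT

A 6-joint arm with a two-finger parallel gripper is mounted at the origin on the work surface. World frame = base frame: x ahead of the robot, y to its left, z up, the work surface at z = 0. Lengths are in m, angles in rad, forces in N, time in s.
With the tool pointing down it reaches from about 0.275 to 0.775 m from the base axis. Payload 14.6 kg.
Tool frame: the origin (TCP) lies on the centre line of the jaws, within the pads' length; the fingertips stand 22 mm ahead of it and the grasp point (between the pads) lies 3 mm ahead of it; z points along the fingers, y is the line along which they close (so a half turn about z gives the same grasp; the last joint's range is limited). The gripper opens to 85 mm and grips with 20 to 120 N. Pads are 22 mm wide; open, the fingers measure 114 mm over their backs; the gripper's body (76 mm by 85 mm) begins 54 mm behind the grasp point. The pads swing forward as they close: fully open they stand 13 mm farther back than shut.
Start: joints at [1.098, 0.263, -0.048, 1.259, 0, 1.415], TCP at [0.164, 0.499, 0.253] pointing down, gripper open.
Joint ranges: [-2.65, 2.65], [-0.89, 1.7], [-1.18, 1.37], [-2.13, 2.11], [-1.35, 1.29], [-3.14, 3.14]. Speed limits (rad/s): [1.89, 1.89, 2.57, 2.79, 3.14, 3.14].

INTERFACE

Orientations are given as a rotation vector (axis times angle).
In Python, from cell import telemetry, cams, job gives the robot as it stands.
- The arm moves only by the tool play_rows, never from a script. Its argument "moves" is a list of rows, each a list of 5 numbers: the finger opening in mm, from 0 to 85.4, then the shift along the world's x, y, z in mm, then the turn about the world's z in rad. In form: [[gripper, dx, dy, dz, turn], ...]. A call has 1 to 10 rows; each row is the pose to reach, as a shift and turn from the pose commanded when the call began; what a row does not reach only later rows make up. A row lasts 1/8 s, in which the tool goes at most 62.5 mm and 10.7 degrees, less where a joint would pass 70% of its speed; a pose out of reach is approached as far as the arm can. A call with a gripper value outside its range is refused whole. The fingers move at their own pace and stop on an object; "grip_force" is the grip in N (left out, the last holds). Time passes only in rows, so rows that repeat a pose let the fingers close. It gives the time, the measured TCP pose, the force, the opening and the grip force at its end, in the units of the state.
- telemetry.observe(): the state, without advancing time (a new reading comes with each control period).
- cams.capture(name): name is "scene" or "top" or "wrist"; returns the picture (384x512x3 uint8, red, green, blue); there is no depth.
- cams.calibration(name): a dict with "fx", "fy", "cx", "cy" (pixels), "k1" (the pictures are not rectified: a ray, as slopes to the right and down, at radius r is drawn at 1 + k1 r^2 times it, then the intrinsics apply), "rvec" (rotation vector, rad) and "tvec" (3), from world to camera coordinates, as OpenCV has them; the wrist camera has in their place "mount" (4x4, takes a point from camera to tool coordinates, whose origin is the TCP and whose axes are the flange's). Camera axes: x right, y down, z forward; pixel columns grow to the right and rows downward; lengths in m; the calibration is good to about 2 mm. A picture is of the moment at which its call begins: read the wrist's pose just before it. calibration takes no time and is no camera call.
- job.sign_off(): hands the job in; it is judged then, once.
The state is a dict: "time_s": time; "joint_pos": joint angles; "joint_vel": joint speeds; "effort": joint torques, N m; "position": TCP position; "orientation": TCP orientation; "force": force on the tool from outside, world axes, zero at the start; "torque": the same for the moment, N m; "opening": opening from 0.0 (shut) to 1.0 (fully open); "grip_force": force on a finger pad.
Only numpy, scipy, OpenCV 4.12 (cv2) and the standard library are available. Lean on these libraries where they do the work, as an engineer would, in place of code of your own. Each camera call takes 0.05 s, during which the arm holds its last target. There are 200 camera calls.

TASK

Take the phone out of its charging dock and stand it upright in the middle of the slotted ledge of the telescopic phone stand, and let go of it. Then squeeze the red button on the stand's grip and, keeping it squeezed, pull the grip straight up past the first stop to the second stop, and finish still holding the grip there at full height, with the phone still in the ledge. Do not drop the phone, and leave the bottle, bowl, scoop and grater where they stand.

Things in the scene. Friction and masses are not known exactly. Their poses are not given: they have to be found in the camera images.
- phone_center (a point): centre of the phone, a blue slab 10 mm thick (x), 65 mm wide (y), 130 mm tall (z, up), black screen on +x, about 170 g; 65 mm above its foot. It starts upright in the dock's slot, centre 77 mm above the table, leaning 8 degrees at most; pinch it across its 10 mm near the top edge.
- phone: the same phone; origin at the centre of its foot, same axes
- dock: white charging dock fixed to the table, 80 mm (x) by 100 mm (y), 34 mm high; slot in its middle 13 mm (x) by 76 mm (y), open above, slot floor 12 mm above the table. Origin at the centre of its underside, z up.
- stand: telescopic phone stand, fixed; dark steel foot 110 mm (x) by 200 mm (y), 16 mm high; origin under its centre, z up. At x = 0, y = -45 mm stands a black tube 24 mm thick, its top 94 mm above the table; out of it come a middle tube and a rod with the black grip. The grey metal phone ledge (x = 0, y = +50 mm) is joined to the grip and rises with it.
- stand_grip (a point): centre of the black grip block on top of the post: 26 mm (x) by 24 mm (y) by 42 mm tall; 121 mm above the table with the stand down, 221 mm at the second stop. Axes as stand. The red button sticks 6 mm out of its +x face: pinching the block from above across its +x and -x faces, at this height, squeezes the button in. Moves only straight up and down.
- stand_ledge (a point): middle of the ledge's slot floor, 40 mm above the table with the stand down; axes as stand. Slot along y, 60 mm long, ends open, 14 mm wide (x) at the floor, 18 mm at the top of its 25 mm lip (+x side); backrest on -x, 69 mm high, leaning back 10 degrees. The phone goes in with its width along y, either face in front; let go, it may lean 10 degrees.
- stand_button (a joint): travel of the red button, 0 (out, the stand is latched down) to 0.006 m (flush with the grip's face); sprung, 2.5 N to start, 5.5 N fully in. The stand unlatches beyond about 0.004; without the button it cannot be pulled up.
- stand_head (a joint): how far the rod with grip and ledge is out of the middle tube, 0 to 0.050 m; it comes out first, and its end is the first stop
- stand_mid (a joint): how far the middle tube is out of the black tube, 0 to 0.050 m; it follows after the first stop, with about 3 N more pull, and its end is the second stop: the grip is then 100 mm above its lowest place. It takes 4 to 10 N to pull up, with the phone on. The rod sinks back into it if let go.
- bottle: sealed green glass bottle, 68 mm in diameter, 200 mm tall, origin under its centre; leave alone
- bowl: white ceramic soup bowl, 130 mm across, 55 mm high, origin under its centre; leave alone
- scoop: yellow plastic measuring scoop, cup 44 mm across and 30 mm high, handle to -x, 95 mm long from the cup's centre; origin under the cup; leave alone
- grater: small stainless grater, 52 by 62 mm, 120 mm tall with its handle; origin under its centre; leave alone
There are look-alikes about, which are no part of the job. There is more than one size of the stand; the job needs the largest.

How it is judged:
By the outcome, as a careful person would: the job done as asked, in the order asked, and still so for the second after the job is handed in, while the arm keeps its last pose, push and grip.
It also fails if it takes over 64 s, if anything falls off the work surface, if the arm or the gripper's body presses on something with over 40 N, if the wrist force passes 120 N, or if a joint passes its speed limit or range.

## Working session

There is one attempt and no reset: what is moved stays moved. The work goes in short steps, Python scripts to look and compute and a tool call to move; the robot and the scene stay as the last step left them, time stands still between calls to the robot, and variables do not carry over. Pictures are saved under pics/ and viewed, at most 10 in all, crops included, and the job is handed in when it is done.

Besides the shell and the picture viewer there is one more tool, called after "Request:" as a command line: name --pt "numbers of a row" for each row, then --argument value for the rest. play_rows: Moves the arm, as the interface text tells. Its arguments: {"type":"object","properties":{"moves":{"type":"array"},"grip_force":{"type":"number"}},"required":["moves"]}

```bash
mkdir -p pics
cat > h.py <<'E'
import numpy as np,cv2
from cell import telemetry,cams,job
def cap(n,f):
    im=cams.capture(n); cv2.imwrite('pics/'+f,im[:,:,::-1]); return im
def cal(n):
    c=cams.calibration(n)
    if 'rvec' in c:
        R=cv2.Rodrigues(np.array(c['rvec'],float))[0]; t=np.array(c['tvec'],float).ravel()
    else:
        s=telemetry.observe(); Rt=cv2.Rodrigues(np.array(s['orientation'],float))[0]
        M=np.array(c['mount']); Rw=Rt@M[:3,:3]; p=Rt@M[:3,3]+np.array(s['position']); R=Rw.T; t=-R@p
    return c,R,t
def ray(C,u,v):
    c,R,t=C
    d=np.array([(u-c['cx'])/c['fx'],(v-c['cy'])/c['fy']]); s=d.copy()
    for _ in range(30): s=d/(1+c['k1']*(s@s))
    return -R.T@t, R.T@np.array([s[0],s[1],1.])
def onz(C,u,v,z):
    o,d=ray(C,u,v); return o+d*(z-o[2])/d[2]
def proj(C,p):
    c,R,t=C; q=R@np.array(p)+t; s=q[:2]/q[2]; s=s*(1+c['k1']*(s@s)); return np.array([c['fx']*s[0]+c['cx'],c['fy']*s[1]+c['cy']])
def two(r1,r2):
    A=np.stack([r1[1],-r2[1]],1); k=np.linalg.lstsq(A,r2[0]-r1[0],rcond=None)[0]
    a=r1[0]+k[0]*r1[1]; b=r2[0]+k[1]*r2[1]; return (a+b)/2,np.linalg.norm(a-b)
E
python3 - <<'E'
from h import *
a=cap('scene','s0.png');b=cap('top','t0.png')
cv2.imwrite('pics/st.png',np.vstack([cv2.resize(x,(800,600))[:,:,::-1] for x in [a]]))
cv2.imwrite('pics/tt.png',cv2.resize(b,(800,600))[:,:,::-1])
for n in['scene','top']:
    C=cal(n);print(n,C[0],-C[1].T@C[2])
s=telemetry.observe();print(s)
E
```

```text
scene {'fx': 492.971899522656, 'fy': 492.971899522656, 'cx': 247.83584663343495, 'cy': 187.11274683110292, 'k1': -0.15567416370694379, 'rvec': array([ 1.17675966,  2.27258441, -1.01648489]), 'tvec': array([ 0.34657888, -0.21875131,  1.57122082])} [1.28478351 0.468423   0.87556562]
top {'fx': 347.9172277951692, 'fy': 347.9172277951692, 'cx': 253.836749486247, 'cy': 190.62576727514025, 'k1': -0.10488596701467615, 'rvec': array([ 2.09299962, -2.09185827,  0.26212392]), 'tvec': array([-0.03141828,  0.57355743,  0.95215454])} [ 0.32482352 -0.02746081  1.06315054]
{'time_s': 0.1, 'joint_pos': array([ 1.09768116e+00,  2.63463153e-01, -4.88714738e-02,  1.25939063e+00,
       -1.45869158e-05,  1.41553251e+00]), 'joint_vel': array([ 7.13307621e-04, -1.93957301e-03,  2.48048309e-03, -9.16884470e-05,
        2.47774876e-03, -1.63479774e-03]), 'effort': array([ 4.74423054e-03, -6.38579965e+01,  3.85063291e+01,  9.97137045e-03,
       -4.70701877e-06, -5.74624210e-05]), 'position': array([0.16396354, 0.49850347, 0.25288009]), 'orientation': array([-4.97137340e-01, -3.10173184e+00,  1.39468510e-03]), 'force': array([ 0.09879084,  0.8098754 , -0.51995315]), 'torque': array([-0.01685583,  0.06238432,  0.03374513]), 'grip_force': 0.0, 'opening': 1.0023766675912467}
```

View pics/st.png

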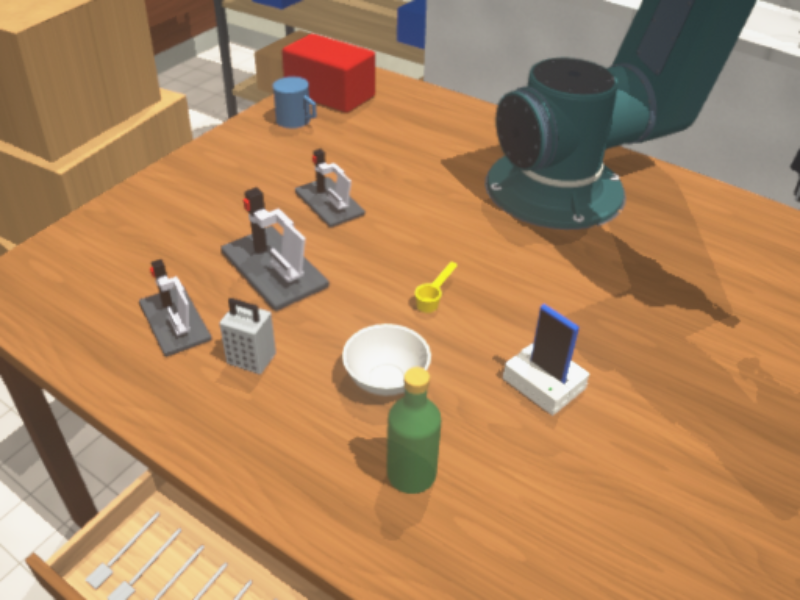

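View pics/tt.png

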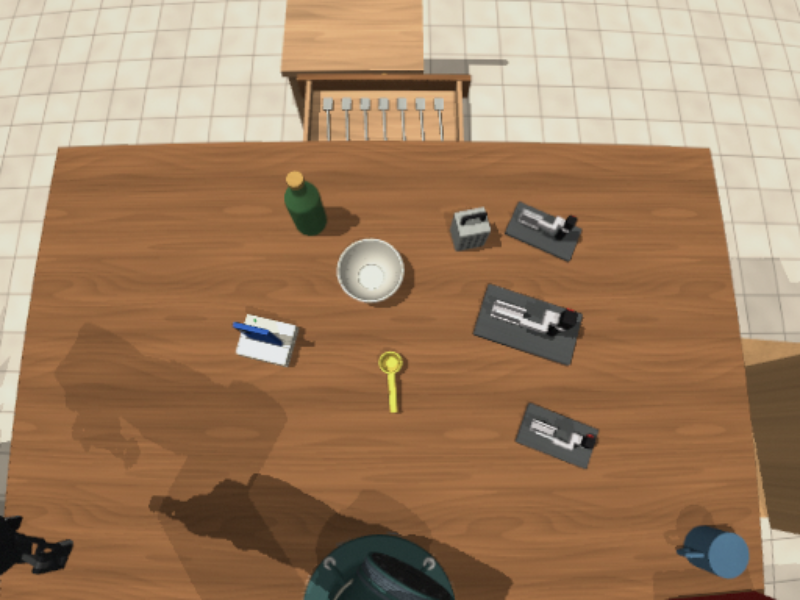

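Stand candidates (800×600 top view) are small at (543,231), large at (527,323) and small at (557,435). The largest is (527,323), which is (275,250) in the scene view. The phone is the only one, at (258,333) in the white dock; the blue mug (716,552) and red box are not it. Now I'll measure and check with a crop.

Run:
```python
from h import *
b=cv2.imread('pics/t0.png');hsv=cv2.cvtColor(b,cv2.COLOR_BGR2HSV);C=cal('top')
def rect(mask,z,c,name):
    n,l,st,ce=cv2.connectedComponentsWithStats(mask.astype(np.uint8))
    print(name)
    for i in range(1,n):
        if st[i,4]<250 or not(st[i,0]>0): continue
        if c is not None and np.hypot(*(ce[i]-c))>40: continue
        ct=cv2.findContours((l==i).astype(np.uint8),0,2)[0][0][:,0]
        w=np.array([onz(C,u,v,z)[:2] for u,v in ct],np.float32)
        r=cv2.minAreaRect(w*1000);print(ce[i].round(),st[i,4],'c',np.round(r[0],1),'size',np.round(r[1],1),'ang',round(r[2],1))
dark=(hsv[:,:,2]<95)&(hsv[:,:,1]<70); dark[:90]=0;dark[310:]=0
rect(dark,.016,None,'feet')
white=(hsv[:,:,2]>150)&(hsv[:,:,1]<50); rect(white,.034,(170,217),'dock')
blue=(hsv[:,:,0]>105)&(hsv[:,:,0]<130)&(hsv[:,:,1]>120)&(hsv[:,:,2]>60); rect(blue,.142,(165,213),'phone')
a=cv2.resize(b[180:240,290:390],None,fx=4,fy=4,interpolation=2)
d=cv2.resize(b[185:245,135:205],None,fx=5.7,fy=4,interpolation=2)
cv2.imwrite('pics/c1.png',np.hstack([a,d]))
```

```text
feet
[348. 149.] 836 c [ 738.9 -338.1] size [143.3  96.2] ang 65.1
[338. 209.] 1749 c [ 535.3 -290.6] size [197.9 109. ] ang 71.6
[356. 279.] 1007 c [ 319.2 -335.4] size [144.1  78.2] ang 68.0
dock
[170. 218.] 640 c [501.3 222.6] size [100.1  80.2] ang 76.6
phone
```

View pics/c1.png

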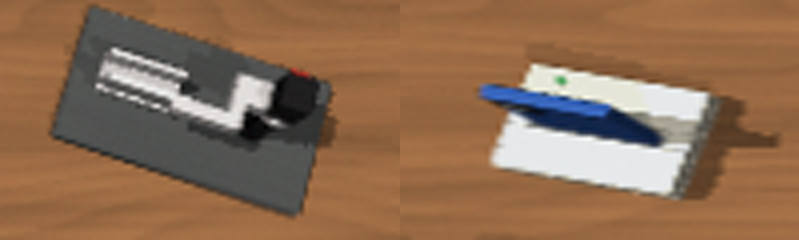

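The crop confirms the large stand: its foot measures 198×109 mm, and the red button is on the upper (+x) side. The phone sits in the dock with its top edge at crop (480–607, 85–115). I'll move over the dock and look with the wrist camera.

Run:
```python
from h import *
T=cal('top');S=cal('scene')
f=lambda x,y:(135+(x-400)/5.714-.4,185+y/4-.4)
for n,p,q in [('left(+y)',f(481,93),(577/1.5625,323/1.5625)),('right(-y)',f(610,108),(543/1.5625,307/1.5625))]:
    print(n,two(ray(T,*p),ray(S,*q)))
d=np.radians(-13.4);print(cams.calibration('wrist'))
```

```text
left(+y) (array([0.50670053, 0.2523939 , 0.14657917]), np.float64(0.002361130630787271))
right(-y) (array([0.49734079, 0.19388852, 0.13838835]), np.float64(0.0019109225361705292))
{'fx': 278.5627282586859, 'fy': 278.5627282586859, 'cx': 250.97331889340973, 'cy': 191.66038043168032, 'k1': -0.0007541614715591258, 'mount': array([[ 2.61048279e-04, -9.58214678e-01, -2.86049930e-01,
         7.44004732e-02],
       [ 9.99999966e-01,  2.56467220e-04,  5.34788311e-05,
         1.56669599e-05],
       [ 2.21182293e-05, -2.86049934e-01,  9.58214712e-01,
        -1.20526990e-01],
       [ 0.00000000e+00,  0.00000000e+00,  0.00000000e+00,
         1.00000000e+00]])}
```

Request:
play_rows --pt "85 30 -30 20 -0.18" --pt "85 70 -70 40 -0.36" --pt "85 120 -110 50 -0.54" --pt "85 160 -150 60 -0.72" --pt "85 200 -190 60 -0.9" --pt "85 240 -230 60 -1.08" --pt "85 270 -255 60 -1.26" --pt "85 300 -275 60 -1.44" --pt "85 300 -275 60 -1.487" --pt "85 300 -275 60 -1.487"

```text
time_s: 1.35
position: [0.4641, 0.2234, 0.3129]
orientation: [-2.465, -1.946, 0.001]
force: [-0.2, 0.5, -0.4]
opening: 0.997
grip_force: 0.0
```

Run:
```python
from h import *
C=cal('wrist');a=cap('wrist','w1.png')
hsv=cv2.cvtColor(a,cv2.COLOR_RGB2HSV)
m=(hsv[:,:,0]>108)&(hsv[:,:,0]<130)&(hsv[:,:,1]>130)&(hsv[:,:,2]>120)
n,l,st,ce=cv2.connectedComponentsWithStats(m.astype(np.uint8))
for i in range(1,n):
    if st[i,4]>100:
        ct=cv2.findContours((l==i).astype(np.uint8),0,2)[0][0][:,0]
        r=cv2.minAreaRect(np.array([onz(C,u,v,.142)[:2]*1000 for u,v in ct],np.float32));print(st[i],r)
```

```text
(no output)
```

View pics/w1.png

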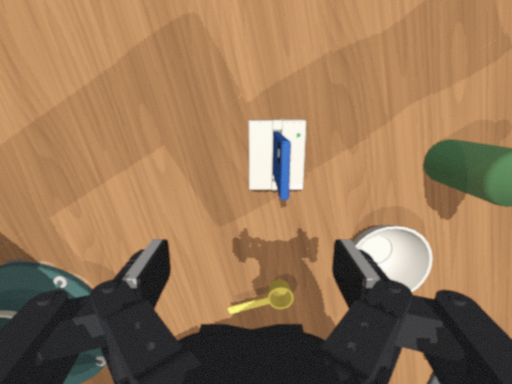

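The wrist view shows the dock at (277,155). The phone's bright top edge runs along about x=284, y=138–197, and the darker blue back is beside it, so I'll measure both.

Run:
```python
from h import *
C=cal('wrist');a=cv2.imread('pics/w1.png')
for y in (145,160,175,190,196): print(y,[tuple(int(q) for q in a[y,x]) for x in range(270,294,2)])
hsv=cv2.cvtColor(a,cv2.COLOR_BGR2HSV)
def rep(m,z,name):
    n,l,st,ce=cv2.connectedComponentsWithStats(m.astype(np.uint8))
    for i in range(1,n):
        if st[i,4]>100 and np.hypot(*(ce[i]-(280,160)))<50:
            ct=cv2.findContours((l==i).astype(np.uint8),0,2)[0][0][:,0]
            r=cv2.minAreaRect(np.array([onz(C,u,v,z)[:2]*1000 for u,v in ct],np.float32));print(name,st[i],r)
B=a[:,:,0].astype(int);R=a[:,:,2].astype(int)
rep((B-R>110),.142,'top');rep((B-R>50),.142,'phone');rep(((hsv[:,:,2]>150)&(hsv[:,:,1]<60))|(B-R>50),.034,'dock')
```

```text
145 [(234, 246, 249), (186, 194, 198), (98, 58, 41), (93, 53, 28), (58, 34, 23), (81, 51, 36), (171, 99, 56), (197, 122, 71), (199, 124, 72), (198, 123, 73), (180, 154, 144), (231, 241, 245)]
160 [(232, 242, 247), (160, 162, 164), (94, 54, 29), (91, 51, 29), (42, 27, 24), (93, 56, 39), (181, 107, 61), (198, 123, 71), (197, 121, 69), (193, 117, 68), (198, 190, 190), (233, 244, 249)]
175 [(227, 239, 243), (174, 177, 180), (111, 82, 71), (94, 51, 27), (97, 52, 28), (128, 71, 43), (186, 111, 61), (197, 120, 70), (196, 119, 68), (189, 122, 84), (207, 213, 217), (234, 246, 251)]
190 [(88, 110, 138), (109, 129, 150), (124, 142, 161), (104, 119, 139), (91, 63, 60), (145, 79, 41), (191, 115, 64), (194, 116, 64), (195, 119, 68), (178, 109, 74), (108, 112, 139), (98, 121, 153)]
196 [(97, 142, 189), (91, 135, 184), (87, 130, 178), (89, 134, 180), (83, 112, 153), (147, 88, 67), (194, 116, 66), (195, 117, 66), (193, 116, 66), (163, 105, 96), (98, 133, 178), (98, 144, 192)]
top [281 141   9  58 400] ((499.39404296875, 225.155517578125), (62.07632064819336, 7.462897777557373), 76.70262908935547)
phone [274 132  16  68 805] ((496.9283142089844, 229.86459350585938), (72.68788146972656, 15.875563621520996), 78.03697967529297)
dock [ 248  119   58   81 3839] ((497.9765625, 215.86932373046875), (117.11665344238281, 80.63751220703125), 77.45126342773438)
```

Request:
play_rows --pt "85 18 0 -40 0" --pt "85 36 1 -80 0" --pt "85 36 1 -120 0" --pt "85 36 1 -160 0" --pt "85 36 1 -188 0" --pt "85 36 1 -188 0" --pt "50 36 1 -188 0" --pt "20 36 1 -188 0" --pt "0 36 1 -188 0" --pt "0 36 1 -188 0" --grip_force 40

```text
time_s: 2.65
position: [0.5002, 0.2248, 0.1256]
orientation: [2.465, 1.947, 0.001]
force: [0.0, 1.2, -0.9]
opening: 0.138
grip_force: 0.0
```

Request:
play_rows --pt "0 0 0 0 0" --pt "0 0 0 0 0" --pt "0 0 0 0 0"

```text
time_s: 3.02
position: [0.5004, 0.2247, 0.1257]
orientation: [2.465, 1.947, 0.001]
force: [-0.5, -0.8, 5.1]
opening: 0.112
grip_force: 40.3
```

Request:
play_rows --pt "0 0 0 10 0" --pt "0 0 0 25 0" --pt "0 0 0 45 0" --pt "0 0 0 65 0" --pt "0 0 0 90 0" --pt "0 0 0 115 0" --pt "0 0 0 140 0" --pt "0 0 0 160 0" --pt "0 0 0 170 0" --pt "0 0 0 170 0"

```text
time_s: 4.28
position: [0.5001, 0.2248, 0.2955]
orientation: [2.465, 1.947, 0.001]
force: [-0.1, -0.1, -3.2]
opening: 0.113
grip_force: 39.5
```

Request:
play_rows --pt "0 5 -40 0 0" --pt "0 10 -95 5 0" --pt "0 15 -150 5 -0.02" --pt "0 25 -205 5 -0.04" --pt "0 35 -260 5 -0.06" --pt "0 40 -315 5 -0.087" --pt "0 45 -370 5 -0.087" --pt "0 48 -420 5 -0.087" --pt "0 51 -455 5 -0.087" --pt "0 51 -468 5 -0.087"

```text
time_s: 5.52
position: [0.5507, -0.2449, 0.2989]
orientation: [-2.548, -1.834, 0.001]
force: [-0.9, -0.5, -2.5]
opening: 0.113
grip_force: 39.4
```

Run:
```python
from h import *
print(telemetry.observe()['position'],telemetry.observe()['force'])
# foot and red button from the scene & top pictures at start
for n,f in (('scene','s0.png'),('top','t0.png')):
    C=cal(n);b=cv2.imread('pics/'+f).astype(int);hsv=cv2.cvtColor(b.astype(np.uint8),cv2.COLOR_BGR2HSV)
    m=((hsv[:,:,2]<110)&(hsv[:,:,1]<80))
    w0=proj(C,(.535,-.29,.016))
    k,l,st,ce=cv2.connectedComponentsWithStats(m.astype(np.uint8),connectivity=4)
    i=[j for j in range(1,k) if np.hypot(*(ce[j]-w0))<15 and st[j,4]>300]
    for j in i:
        ct=cv2.findContours((l==j).astype(np.uint8),0,2)[0][0][:,0]
        ap=cv2.approxPolyDP(cv2.convexHull(ct.reshape(-1,1,2)),3,True)[:,0]
        print(n,ce[j],[(int(u),int(v),onz(C,u,v,.016)[:2].round(4).tolist()) for u,v in ap])
a=cap('scene','s2.png');b=cap('top','t2.png')
C=cal('scene');u,v=proj(C,(.55,-.25,.12)).astype(int);A=a[v-60:v+70,u-60:u+70]
C=cal('top');u,v=proj(C,(.55,-.25,.12)).astype(int);B=b[v-60:v+70,u-60:u+70]; print(u,v,proj(cal('scene'),(.55,-.25,.12)))
cv2.imwrite('pics/c2.png',cv2.resize(np.hstack([A,B]),None,fx=3,fy=3,interpolation=2)[:,:,::-1])
```

```text
[ 0.55070653 -0.24489662  0.29887863] [-0.85842432 -0.47380694 -2.53290488]
top [338.10070768 208.39902014] [(312, 182, [0.6154, -0.2136]), (372, 201, [0.5543, -0.4003]), (364, 232, [0.4574, -0.3677]), (304, 214, [0.5137, -0.1849])]
331 194 [180.44775171 144.88739927]
```

View pics/c2.png

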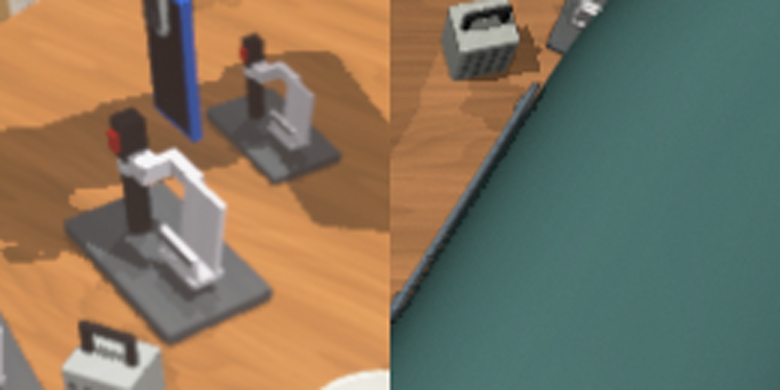

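In the scene view the phone hangs upright, with its foot at crop (152–200, 100–140). The stand's ledge is below it; the foot corners are at crop (66,226), (170,333) and (271,290). I'll cross-check the stand pose between views and find the ledge and phone with the scene camera.

Run:
```python
from h import *
S=cal('scene');T=cal('top');g=lambda x,y:(120+x/3-.33,84+y/3-.33)
for sc,tp in (((66,226),(372.5,201)),((170,333),(312,181.5)),((271,290),(303.5,214.5))):
    print(onz(S,*g(*sc),.016).round(4),onz(T,*tp,.016).round(4),[np.round(q,4) for q in two(ray(S,*g(*sc)),ray(T,*tp))])
c=np.array([.5353,-.2906]);th=np.radians(-18.4);ex=np.array([np.cos(th),np.sin(th)]);ey=np.array([-ex[1],ex[0]])
P=lambda x,y,z:np.r_[c+ex*x/1e3+ey*y/1e3,z/1e3]
def cr(p): u=proj(S,p); return ((u-(120,84)+.33)*3).round(1)
for nm,p in (('foot -+',P(-55,100,16)),('foot ++',P(55,100,16)),('foot +-',P(55,-100,16)),('gripTop +x+y',P(13,-33,142)),('gripTop +x-y',P(13,-57,142)),('grip top -x+y',P(-13,-33,142)),('lip top y-',P(8,20,65)),('lip top y+',P(8,80,65)),('back top +',P(-19,80,109)),('back top -',P(-19,20,109))): print(nm,cr(p))
s=telemetry.observe()['position'][:2];print('ledge',P(0,50,40),'grip',P(0,-45,121))
for x,y in((5,-32.5),(5,32.5),(-5,32.5)): print('phone foot',cr(np.r_[s+ex*x/1e3+ey*y/1e3,.2989-.1135]))
```

```text
[ 0.563 -0.395  0.016] [ 0.5543 -0.4019  0.016 ] [array([ 0.5559, -0.4044,  0.0073]), np.float64(0.0012)]
[ 0.6183 -0.2159  0.016 ] [ 0.617  -0.2136  0.016 ] [array([ 0.6178, -0.2148,  0.0157]), np.float64(0.0025)]
[ 0.523  -0.1802  0.016 ] [ 0.5122 -0.1833  0.016 ] [array([ 0.5145, -0.1858,  0.0068]), np.float64(0.0026)]
foot -+ [278.4 285.8]
foot ++ [172.  334.8]
foot +- [ 65.3 219.2]
gripTop +x+y [124.5 126.4]
gripTop +x-y [111.4 114. ]
grip top -x+y [150.3 116.4]
lip top y- [167.3 223.6]
lip top y+ [202.4 258.4]
back top + [225.9 206.6]
back top - [189.7 172.9]
ledge [ 0.55108245 -0.2431562   0.04      ] grip [ 0.52109579 -0.33329942  0.121     ]
phone foot [156.3 107.4]
phone foot [196.2 143.4]
phone foot [206.8 139.2]
```

Run:
```python
import cv2
a=cv2.imread('pics/s2.png')[114:204,135:215]
cv2.imwrite('pics/c3.png',cv2.resize(a,None,fx=6.6,fy=6.6,interpolation=0))
```

```text
(no output)
```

View pics/c3.png

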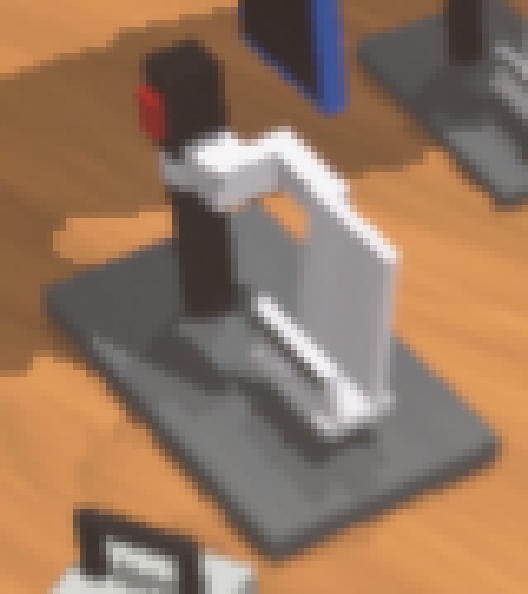

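Request:
play_rows --pt "0 0 2 -15 0" --pt "0 0 2 -40 0" --pt "0 0 2 -65 0" --pt "0 0 2 -85 0" --pt "0 0 2 -100 0" --pt "0 0 2 -108 0" --pt "0 0 2 -114 0" --pt "0 0 2 -114 0"

```text
time_s: 6.62
position: [0.551, -0.2409, 0.1863]
orientation: [-2.547, -1.838, 0.0]
force: [0.0, -0.1, -1.6]
opening: 0.112
grip_force: 39.4
```

Run:
```python
from h import *
print(telemetry.observe()['position'])
a=cap('scene','s3.png')[100:210,130:230]
cv2.imwrite('pics/c4.png',cv2.resize(a,None,fx=5.4,fy=5.4,interpolation=2)[:,:,::-1])
```

```text
[ 0.55103888 -0.24093835  0.18629147]
```

View pics/c4.png

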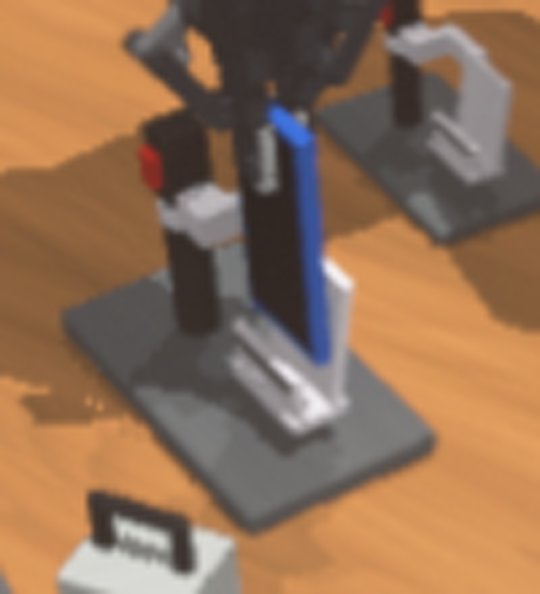

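The phone foot sits just above the ledge, between lip and backrest (phone bottom at (255–328, 305–362), lip at (235–310, 320–390)), and is aligned. I'll lower it gently.

Request:
play_rows --pt "0 0 -1 -7 0" --pt "0 0 -1 -13 0" --pt "0 0 -1 -19 0" --pt "0 0 -1 -25 0" --pt "0 0 -1 -28 0" --pt "0 0 -1 -30 0" --pt "0 0 -1 -30 0"

```text
time_s: 7.55
position: [0.551, -0.2423, 0.1563]
orientation: [-2.548, -1.838, -0.0]
force: [0.3, 0.1, -2.5]
opening: 0.111
grip_force: 39.4
```

Request:
play_rows --pt "0 0 0 -1 0" --pt "0 0 0 -2 0" --pt "0 0 0 -3 0" --pt "0 0 0 -3 0"

```text
time_s: 8.05
position: [0.5512, -0.2423, 0.1536]
orientation: [2.547, 1.838, 0.0]
force: [-0.4, 0.8, 2.6]
opening: 0.112
grip_force: 40.2
```

Request:
play_rows --pt "13 0 0 0 0" --pt "16 0 0 0 0" --pt "22 0 0 0 0" --pt "30 0 0 0 0" --pt "40 0 0 0 0" --pt "50 0 0 0 0" --pt "60 0 0 0 0" --pt "70 0 0 0 0" --pt "85 0 0 0 0" --pt "85 0 0 0 0"

```text
time_s: 9.3
position: [0.5511, -0.2423, 0.1533]
orientation: [2.548, 1.838, 0.0]
force: [0.2, -1.1, -0.2]
opening: 0.995
grip_force: 0.0
```

Request:
play_rows --pt "85 0 0 0 0" --pt "85 0 0 10 0" --pt "85 0 0 35 0" --pt "85 0 0 70 0" --pt "85 0 0 100 0" --pt "85 0 0 120 0" --pt "85 -10 -30 120 0" --pt "85 -20 -60 120 0" --pt "85 -30 -91 120 0" --pt "85 -30 -91 120 0"

```text
time_s: 10.55
position: [0.5204, -0.335, 0.2736]
orientation: [2.55, 1.835, -0.0]
force: [0.2, 0.6, 0.3]
opening: 0.995
grip_force: 0.0
```

Run:
```python
from h import *
print(telemetry.observe()['position'])
a=cap('scene','s4.png')[70:210,115:235]
b=cap('wrist','w4.png')
cv2.imwrite('pics/c5.png',np.hstack([cv2.resize(a,(440,513),interpolation=2)[:,:,::-1][:500],cv2.resize(b,(360,500))[:,:,::-1]]))
```

```text
[ 0.5204157  -0.33495313  0.27361503]
```

View pics/c5.png

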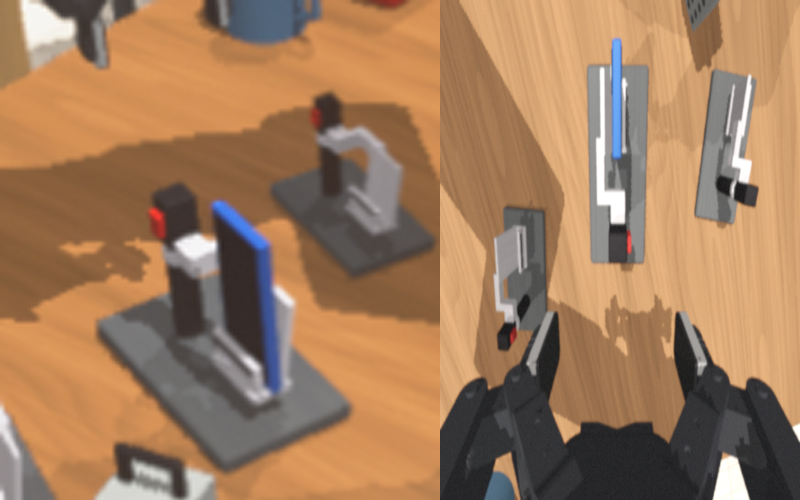

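The phone stands in the ledge, between the lip and the backrest (left panel (215–280, 205–395)). The grip with its red button is in the wrist view at (617,243). Next I'll measure the grip's top.

Run:
```python
from h import *
C=cal('wrist');a=cv2.imread('pics/w4.png')
hsv=cv2.cvtColor(a,cv2.COLOR_BGR2HSV)
sub=(a.max(2)<50); sub[:165]=0;sub[215:]=0;sub[:,:225]=0;sub[:,280:]=0
n,l,st,ce=cv2.connectedComponentsWithStats(sub.astype(np.uint8));j=1+np.argmax(st[1:,4]);print(st[j])
c=np.array([.5353,-.2906]);th=np.radians(-18.4);ex=np.array([np.cos(th),np.sin(th)]);ey=np.array([-ex[1],ex[0]])
g=c-.045*ey
for y in range(st[j,1],st[j,1]+st[j,3],4):
    xs=np.where(l[y]==j)[0]; print(y,xs.min(),xs.max(),[((onz(C,u,y,.142)[:2]-g)@np.stack([ex,ey],1)*1000).round(1).tolist() for u in (xs.min(),xs.max()+1)], a[y,int(xs.mean())])
m=(a[:,:,0].astype(int)-a[:,:,2]>60)&(np.arange(384)[:,None]<150);
led=c+.05*ey
ys,xs=np.where(m);
for y in (ys.min()+2,ys.max()-2): 
    x=xs[ys==y]; print('phone',y,x.min(),x.max(),[((onz(C,u,y,.169)[:2]-led)@np.stack([ex,ey],1)*1000).round(1).tolist() for u in(x.min(),x.max()+1)])
```

```text
[241 173  24   7 135]
173 242 263 [[-9.9, 15.7], [10.5, 15.7]] [46 45 47]
177 242 264 [[-10.0, 11.9], [11.4, 11.9]] [39 35 38]
phone 32 245 256 [[-5.9, 30.8], [2.7, 30.8]]
phone 119 245 257 [[-6.3, -29.9], [3.9, -29.9]]
```

Request:
play_rows --pt "85 0 0 -40 0" --pt "85 0 0 -80 0" --pt "85 0 0 -115 0" --pt "85 0 0 -135 0" --pt "85 0 0 -148 0" --pt "85 0 0 -148 0" --pt "70 0 0 -148 0" --pt "60 0 0 -148 0" --pt "50 0 0 -148 0" --pt "42 0 0 -148 0" --grip_force 50

```text
time_s: 11.9
position: [0.5211, -0.3334, 0.1255]
orientation: [2.548, 1.838, 0.0]
force: [-0.7, -0.4, 0.1]
opening: 0.491
grip_force: 0.0
```

Request:
play_rows --pt "36 0 0 0 0" --pt "32 0 0 0 0" --pt "28 0 0 0 0" --pt "24 0 0 0 0" --pt "15 0 0 0 0" --pt "0 0 0 0 0" --pt "0 0 0 0 0" --pt "0 0 0 0 0"

```text
time_s: 12.9
position: [0.5219, -0.3338, 0.1259]
orientation: [2.546, 1.837, 0.002]
force: [7.1, -1.3, 4.9]
opening: 0.3
grip_force: 49.2
```

Request:
play_rows --pt "0 1 0 0 0" --pt "0 1 0 2 0" --pt "0 1 0 5 0" --pt "0 1 0 9 0" --pt "0 1 0 14 0" --pt "0 1 0 20 0" --pt "0 1 0 26 0" --pt "0 1 0 32 0" --pt "0 1 0 37 0" --pt "0 1 0 41 0"

```text
time_s: 14.15
position: [0.5221, -0.3335, 0.166]
orientation: [-2.548, -1.838, 0.0]
force: [4.8, -3.8, -5.0]
opening: 0.299
grip_force: 49.3
```

Request:
play_rows --pt "0 1 0 4 0" --pt "0 1 0 7 0" --pt "0 1 0 9 0" --pt "0 1 0 11 0" --pt "0 1 0 14 0" --pt "0 1 0 18 0" --pt "0 1 0 23 0" --pt "0 1 0 29 0" --pt "0 1 0 34 0" --pt "0 1 0 39 0"

```text
time_s: 15.4
position: [0.5226, -0.3333, 0.2049]
orientation: [-2.547, -1.837, 0.002]
force: [-1.3, -5.4, -8.0]
opening: 0.294
grip_force: 49.6
```

Request:
play_rows --pt "0 0 0 5 0" --pt "0 0 0 10 0" --pt "0 0 0 14 0" --pt "0 0 0 17 0" --pt "0 0 0 19 0" --pt "0 0 0 20 0" --pt "0 0 0 20 0"

```text
time_s: 16.27
position: [0.5226, -0.3334, 0.2249]
orientation: [-2.547, -1.837, 0.002]
force: [-2.3, -4.7, -4.9]
opening: 0.298
grip_force: 49.8
```

Run:
```python
from h import *
s=telemetry.observe();print(s['position'],s['force'],s['opening'])
a=cap('scene','s5.png')[50:210,105:235]
cv2.imwrite('pics/c6.png',cv2.resize(a,(480,591),interpolation=2)[:,:,::-1])
```

```text
[ 0.52257035 -0.33335801  0.22493452] [-2.30821389 -4.71413312 -4.93660791] 0.2979458117652379
```

View pics/c6.png

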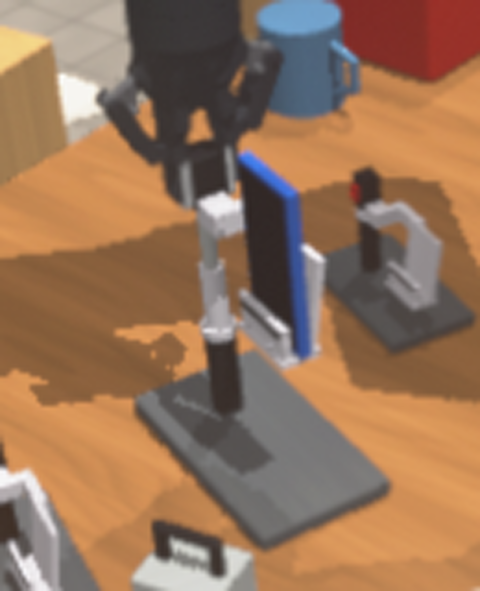

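The image shows both tubes extended with the phone in the ledge. The TCP has risen 99 mm, so I'll feel for the end stop.

Request:
play_rows --pt "0 0 0 0.5 0" --pt "0 0 0 1 0" --pt "0 0 0 1.5 0" --pt "0 0 0 1.5 0" --pt "0 0 0 1.5 0"

```text
time_s: 16.95
position: [0.5226, -0.3333, 0.2262]
orientation: [-2.547, -1.837, 0.002]
force: [-1.0, -5.3, -7.4]
opening: 0.299
grip_force: 50.2
```

Request:
play_rows --pt "0 0 0 0.5 0" --pt "0 0 0 1 0" --pt "0 0 0 1.5 0" --pt "0 0 0 1.5 0" --pt "0 0 0 1.5 0"

```text
time_s: 17.58
position: [0.5225, -0.333, 0.2264]
orientation: [-2.546, -1.836, 0.001]
force: [1.4, -6.0, -21.1]
opening: 0.298
grip_force: 50.8
```

Request:
play_rows --pt "0 0 0 -0.5 0" --pt "0 0 0 -0.5 0" --pt "0 0 0 -0.5 0" --pt "0 0 0 -0.5 0"

```text
time_s: 18.08
position: [0.5226, -0.3331, 0.2263]
orientation: [-2.546, -1.836, 0.001]
force: [1.9, -6.6, -16.7]
opening: 0.296
grip_force: 51.3
```

Run:
```python
from h import *
s=telemetry.observe();print(s['position'],s['force'],s['opening'])
a=cap('scene','s6.png');d=np.abs(a.astype(int)-cv2.imread('pics/s5.png')[:,:,::-1].astype(int)).max(2)[50:210,105:235]
print((d>60).sum(), job.sign_off())
```

```text
[ 0.52257833 -0.33310251  0.22634992] [  1.93228943  -6.55075511 -16.73236303] 0.2964907115102758
the job is handed in; nothing more can be done
2 None
```

The phone is standing in the ledge of the largest stand, and the arm is still holding the grip squeezed at full height against the second stop; the job was handed in at about 18 s, and no verdict came back.

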